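# Tumble a batch of filter modules onto their feet and show the batch label to the reader

### The arm

A 6-joint arm with a two-finger parallel gripper is mounted at the origin on a cart in front of the work surface, level with it; the furniture and walls round the work are solid. World frame = base frame: x ahead of the robot, y to its left, z up, the work surface at z = 0. Lengths are in m, angles in rad, forces in N, time in s.
With the tool pointing down it reaches from about 0.3 to 0.875 m from the base axis. Payload 6.4 kg.
Tool frame: the origin (TCP) lies at the very end of the fingers, on their centre line; the grasp point (between the pads) lies 19 mm behind it; x points along the fingers, z is the direction in which the jaws open and shut, and the axes are right-handed (so a half turn about x gives the same grasp; the last joint's range is limited). The gripper opens to 88 mm and grips with 3 to 60 N. Pads are 18 mm wide; open, the fingers measure 123 mm over their backs; the gripper's body (75 mm by 187 mm) begins 45 mm behind the grasp point.
Start: joints at [0.932, 0.181, 1.607, -0, 1.354, -0.206], TCP at [0.241, 0.522, 0.239] pointing down, gripper open.
Joint ranges: [-2.99, 2.99], [-0.89, 2.07], [0.3, 2.58], [-1.14, 4.28], [0, 2.63], [-3.12, 3.12]. Speed limits (rad/s): [2.57, 2.57, 3.01, 3.14, 3.14, 3.14].

### API

Orientations are given as a rotation vector (axis times angle).
In Python, from bench import read_state, viewer, finish_job gives the robot as it stands.
- The arm moves only by the tool carry_out, never from a script. Its argument "rows" is a list that holds one entry, the list of rows, each a list of 5 numbers: the finger opening in cm, from 0 to 8.81, then the shift along the world's x, y, z in cm, then the turn about the world's z in degrees. In form: [[[gripper, x, y, z, roll], ...]]. A call has 1 to 12 rows; each row is the pose to reach, as a shift and turn from the pose measured when the call began; what a row does not reach only later rows make up. A row lasts 1/10 s, in which the tool goes at most 50 mm and 8.59 degrees, less where a joint would pass 70% of its speed; a pose out of reach is approached as far as the arm can. A call with a gripper value outside its range is refused whole. The fingers move at their own pace and stop on an object; the grip force is fixed at half the most. Time passes only in rows, so rows that repeat a pose let the fingers close. It gives the time, the measured TCP pose, the force and the opening at its end, in the units of the state.
- read_state(): the state, without advancing time (a new reading comes with each control period).
- viewer.snapshot(name): name is "scene" or "top" or "wrist"; returns a dict with "img" (420x560x3 uint8, red, green, blue), "z_map" (420x560 float32, m along the optical axis (not along the pixel's ray), 0 where there is no reading), "fx", "fy", "cx", "cy" (pixels), "origin" and "attitude" of the camera in the world. Camera axes: x right, y up, looking along -z (the intrinsics and any distortion apply to the point x, -y, -z); pixel columns grow to the right and rows downward; lengths in m; the calibration is good to about 2 mm. A picture is of the moment at which its call begins.
- finish_job(): hands the job in, once; it reports no verdict.
The state is a dict: "time_s": time; "qpos": joint angles; "qd": joint speeds; "joint_efforts": joint torques, N m; "eef_pos": TCP position; "ee_rot": TCP orientation; "force": force on the tool from outside, world axes, zero at the start; "torque": the same for the moment, N m; "finger_gap": finger opening in m.
Only numpy, scipy, OpenCV 4.12 (cv2) and the standard library are available. Lean on these libraries where they do the work, as an engineer would, in place of code of your own. Each camera call takes 0.05 s, during which the arm holds its last target. There are 200 camera calls.

### The job

Set up this batch of cast filter modules: first lay every module side by side on the upper deck of the turnover step, foot face (the end with four round pads) towards the edge, and only when all of them lie there push each one over the edge so that it tumbles into the trough and stands upright on its foot face; let the step turn them, not the gripper. Also stand the batch canister in the ring in front of the code reader with its label turned squarely to the reader's window, before or after. Leave the other things on the bench where they are.

Things in the scene. Friction and masses are not known exactly. Their poses are not given: they have to be found in the camera images.
- module_a_mid (a point): loose die-cast grey filter module, a box 60 x 34 x 38 mm along its own x, y, z, 0.22 kg; this point is its centre. Its +x end is the foot face (four small round dark pads; thin dark joint line round the body 9 mm from it), its -x end has a single round socket. Best gripped across the 34 mm width. May be absent (None)
- module_b_mid (a point): loose die-cast grey filter module, a box 60 x 34 x 38 mm along its own x, y, z, 0.22 kg; this point is its centre. Its +x end is the foot face (four small round dark pads; thin dark joint line round the body 9 mm from it), its -x end has a single round socket. Best gripped across the 34 mm width. May be absent (None)
- module_c_mid (a point): loose die-cast grey filter module, a box 60 x 34 x 38 mm along its own x, y, z, 0.22 kg; this point is its centre. Its +x end is the foot face (four small round dark pads; thin dark joint line round the body 9 mm from it), its -x end has a single round socket. Best gripped across the 34 mm width. May be absent (None)
- module_d_mid (a point): loose die-cast grey filter module, a box 60 x 34 x 38 mm along its own x, y, z, 0.22 kg; this point is its centre. Its +x end is the foot face (four small round dark pads; thin dark joint line round the body 9 mm from it), its -x end has a single round socket. Best gripped across the 34 mm width. May be absent (None)
- module_a: the module of module_a_mid, same axes; origin 19 mm below its centre along its own z. It starts lying with its +z side (four shallow ribs) up: centre 19 mm above the bench, foot face looking sideways. Standing on its foot face, its +x axis points straight down, it is 60 mm tall and its centre is 30 mm above the floor under it
- module_b: the module of module_b_mid, same axes; origin 19 mm below its centre along its own z. It starts lying with its +z side (four shallow ribs) up: centre 19 mm above the bench, foot face looking sideways. Standing on its foot face, its +x axis points straight down, it is 60 mm tall and its centre is 30 mm above the floor under it
- module_c: the module of module_c_mid, same axes; origin 19 mm below its centre along its own z. It starts lying with its +z side (four shallow ribs) up: centre 19 mm above the bench, foot face looking sideways. Standing on its foot face, its +x axis points straight down, it is 60 mm tall and its centre is 30 mm above the floor under it
- module_d: the module of module_d_mid, same axes; origin 19 mm below its centre along its own z. It starts lying with its +z side (four shallow ribs) up: centre 19 mm above the bench, foot face looking sideways. Standing on its foot face, its +x axis points straight down, it is 60 mm tall and its centre is 30 mm above the floor under it
- step_edge (a point): middle of the front edge of the turnover step's upper deck, at deck height (44 mm above the bench). +x points level out over the trough (the way a module is pushed), +y along the edge, z up. The flat deck runs 110 mm back (-x) and 260 mm wide (y = -130 to +130); room for four modules side by side, 64 mm apart
- turnover_step: the fixed two-level aluminium turnover step, same axes; origin on the bench under the edge. A module lying on the deck, foot face first, tips by itself once its centre is 3 to 6 mm beyond the edge, drops nose first and comes to stand on the foot face in the trough; pushing much further leaves it leaning on the pusher, against the edge
- trough_floor (a point): middle of the trough's floor, 29 mm ahead of the step edge and 38 mm below the deck; same axes as step_edge. The trough is 58 mm wide in x, from the step's upright face to a fence 16 mm high and 12 mm thick, and closed at both ends by cheeks 16 mm high at y = +-130 mm
- code_reader: fixed code reader, a grey block 50 x 80 x 52 mm (x, y, z); the origin is the centre of its underside. Its dark window is on the face that looks along its own -x, towards the standing ring; +x points from the ring to the reader
- reader_window (a point): centre of the reader's window, 25 mm ahead of the block's centre and 32 mm up
- reader_spot (a point): centre of the thin flat ring (60 mm across, flush with the mat) marked on the mat 70 mm in front of the reader's window, where the canister has to stand; at mat height
- canister_mid (a point): loose plain aluminium batch canister, a cylinder 50 mm across and 62 mm tall with a fixed lid, 0.18 kg; this point is its centre, 31 mm up; z is its own upward axis, +x points from its axis out through the middle of the label (striped paper label on the side; a dark rib on the lid runs from the centre towards the same side)
- canister_mark (a point): middle of the canister's label, on its side 25 mm from its axis along its own +x and 26 mm above its base
- canister: the same canister; origin at the centre of its base, same axes
- heat_sink: loose black finned heat sink 30 x 40 x 22 mm, not part of the job; origin under its centre
- heat_sink_b: another like it, on the right-hand bench, not part of the job
- spacer_block: loose plain aluminium spacer block 30 x 45 x 20 mm, no joint line, pads or socket, not part of the job; origin under its centre
- spare_knob_silver: loose pale round knob 28 mm across, 20 mm tall, not part of the job
- spare_cap_0: loose black capacitor 26 mm across, 35 mm tall, standing on the right-hand bench, not part of the job
- spare_cap_1: another like it, not part of the job
- masking_tape: loose roll of masking tape 103 mm across, 25 mm tall, lying, not part of the job

How it is judged:
On the way:
1. all the modules lie on the upper deck at once, foot faces towards the edge (x of module_a_mid in the frame of step_edge between -0.1 and -0.004 m and y of module_a_mid in the frame of step_edge between -0.128 and 0.128 m and z of module_a_mid in the frame of step_edge between 0.012 and 0.026 m and angle between the x axis of each of module_a_mid, module_b_mid, module_c_mid, module_d_mid and the x axis of step_edge, either way round below 0.3 rad and x of step_edge in the frame of module_a_mid above 0.002 m and angle between module_a_mid's own x axis and vertical between 1.42 and 1.72 rad and x of module_b_mid in the frame of step_edge between -0.1 and -0.004 m and y of module_b_mid in the frame of step_edge between -0.128 and 0.128 m and z of module_b_mid in the frame of step_edge between 0.012 and 0.026 m and x of step_edge in the frame of module_b_mid above 0.002 m and angle between module_b_mid's own x axis and vertical between 1.42 and 1.72 rad and x of module_c_mid in the frame of step_edge between -0.1 and -0.004 m and y of module_c_mid in the frame of step_edge between -0.128 and 0.128 m and z of module_c_mid in the frame of step_edge between 0.012 and 0.026 m and x of step_edge in the frame of module_c_mid above 0.002 m and angle between module_c_mid's own x axis and vertical between 1.42 and 1.72 rad and x of module_d_mid in the frame of step_edge between -0.1 and -0.004 m and y of module_d_mid in the frame of step_edge between -0.128 and 0.128 m and z of module_d_mid in the frame of step_edge between 0.012 and 0.026 m and x of step_edge in the frame of module_d_mid above 0.002 m and angle between module_d_mid's own x axis and vertical between 1.42 and 1.72 rad), for 0.2 s.
At the end, for the whole second after the job is handed in: Every module stands on its foot face on the trough's floor (foot axis within 8 degrees of straight down, centre 12 to 46 mm ahead of the edge, at rest); the canister stands upright with its axis within 15 mm of the ring's centre and its label within 12 degrees of facing the reader's window, at rest (x of module_a_mid in the frame of step_edge between 0.012 and 0.046 m and y of module_a_mid in the frame of step_edge between -0.128 and 0.128 m and z of module_a_mid in the frame of step_edge between -0.014 and -0.002 m and angle between each of module_a_mid, module_b_mid, module_c_mid, module_d_mid's own x axis and vertical above 3 rad and linear speed of each of module_a, module_b, module_c, module_d, canister below 0.02 m/s and x of module_b_mid in the frame of step_edge between 0.012 and 0.046 m and y of module_b_mid in the frame of step_edge between -0.128 and 0.128 m and z of module_b_mid in the frame of step_edge between -0.014 and -0.002 m and x of module_c_mid in the frame of step_edge between 0.012 and 0.046 m and y of module_c_mid in the frame of step_edge between -0.128 and 0.128 m and z of module_c_mid in the frame of step_edge between -0.014 and -0.002 m and x of module_d_mid in the frame of step_edge between 0.012 and 0.046 m and y of module_d_mid in the frame of step_edge between -0.128 and 0.128 m and z of module_d_mid in the frame of step_edge between -0.014 and -0.002 m and horizontal distance between canister_mid and reader_spot below 0.015 m and angle between canister_mid's own z axis and vertical below 0.1 rad and angle between the x axis of canister_mid and the x axis of code_reader, either way round below 0.21 rad and horizontal distance between canister_mark and reader_window below 0.07 m); the robot touches nothing.
It fails at once if module_a is turned over in the air instead of being tumbled over the step (height (world z) of module_a_mid above 0.088 m and angle between module_a_mid's own x axis and vertical between 2.05 and 2.85 rad).
It fails at once if module_b is turned over in the air instead of being tumbled over the step (height (world z) of module_b_mid above 0.088 m and angle between module_b_mid's own x axis and vertical between 2.05 and 2.85 rad).
It fails at once if module_c is turned over in the air instead of being tumbled over the step (height (world z) of module_c_mid above 0.088 m and angle between module_c_mid's own x axis and vertical between 2.05 and 2.85 rad).
It fails at once if module_d is turned over in the air instead of being tumbled over the step (height (world z) of module_d_mid above 0.088 m and angle between module_d_mid's own x axis and vertical between 2.05 and 2.85 rad).
It fails at once if one of the other loose things on the bench is pushed more than 4 cm away (distance of any of heat_sink, heat_sink_b, spacer_block, spare_knob_silver, spare_cap_0, spare_cap_1, masking_tape from where it was at the start of the episode above 0.04 m).
Of module_a, module_b, module_c, module_d only 3 to 4 are there at a start; the rules pass over those that are not, and their reading is None.
At some moment in a run one of canister may be knocked a few centimetres aside while the robot is not near it.
It also fails if it takes over 210 s, if anything falls off the work surface, if the arm or the gripper's body presses on something with over 40 N, if the wrist force passes 120 N, or if a joint passes its speed limit or range.

## Working session

There is one attempt and no reset: what is moved stays moved. The work goes in short steps, Python scripts to look and compute and a tool call to move; the robot and the scene stay as the last step left them, time stands still between calls to the robot, and variables do not carry over. Pictures are saved under pics/ and viewed, about 12 in all and at most 16, crops included, and the job is handed in when it is done.

Besides the shell and the picture viewer there is one more tool, called after "Call:" by a JSON object that holds its "method" and its "body", one argument or row to a line. carry_out: Moves the arm, as the interface text tells. Its arguments: {"type":"object","properties":{"rows":{"type":"array"}},"required":["rows"]}

```bash
mkdir -p pics
cat > h.py <<'E'
import numpy as np, cv2
from bench import read_state, viewer, finish_job
from scipy.spatial.transform import Rotation as R
def rot(a):
    a=np.array(a,float)
    if a.shape==(3,3): return a
    if a.shape==(3,): return R.from_rotvec(a).as_matrix()
    return R.from_quat(a).as_matrix()
def snap(n,name):
    s=viewer.snapshot(n); cv2.imwrite(f'pics/{name}.png',s['img'][:,:,::-1]); np.savez(f'pics/{name}.npz',**s); return s
def load(name): return dict(np.load(f'pics/{name}.npz'))
def cloud(s):
    v,u=np.mgrid[0:420,0:560]; z=s['z_map']
    p=np.stack([(u-s['cx'])/s['fx']*z,-(v-s['cy'])/s['fy']*z,-z],-1)
    return p@rot(s['attitude']).T+s['origin']
def px(s,u,v,h):
    d=rot(s['attitude'])@np.array([(u-s['cx'])/s['fx'],-(v-s['cy'])/s['fy'],-1]); o=np.array(s['origin']); return o+d*(h-o[2])/d[2]
E
python3 - <<'E'
from h import *
print(read_state())
for n in('scene','top'):
    s=snap(n,n); print({k:v for k,v in s.items() if k not in('img','z_map')})
E
```

```text
{'time_s': 0.0, 'qpos': array([ 9.31688642e-01,  1.81540547e-01,  1.60799967e+00, -1.54700113e-05,
        1.35378939e+00, -2.06288981e-01]), 'qd': array([0.00015261, 0.00097303, 0.00023317, 0.00201876, 0.00054437,
       0.00016994]), 'joint_efforts': array([-1.76282763e-03, -4.33863509e+01, -3.41851902e+01,  7.01020192e-02,
        3.86994006e-02, -1.32874338e-04]), 'eef_pos': array([0.24083064, 0.52154818, 0.23781444]), 'ee_rot': array([-0.88548243,  1.38506997,  0.884447  ]), 'force': array([ 0.14477101, -0.16855029, -0.11148058]), 'torque': array([-0.02356718, -0.01926214,  0.00752925]), 'finger_gap': 0.08845548715140651}
{'fx': 424.73212844990786, 'fy': 424.73212844990786, 'cx': 278.27594254029935, 'cy': 207.97527716196132, 'origin': array([-0.06991176,  0.82941043,  0.91126633]), 'attitude': array([ 0.38194999, -1.08727154, -2.25722906])}
{'fx': 525.7557337090743, 'fy': 525.7557337090743, 'cx': 285.7311846753594, 'cy': 206.0053579151117, 'origin': array([ 0.37073902, -0.00987371,  1.41275091]), 'attitude': array([ 0.13114498, -0.11600453, -1.57041603])}
```

Run:
```python
from h import *
for n in('top','scene'):
    i=cv2.imread(f'pics/{n}.png'); cv2.imwrite(f'pics/{n}_L.png',cv2.resize(i,(800,600),interpolation=cv2.INTER_CUBIC))
```

```text
(no output)
```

View pics/top_L.png

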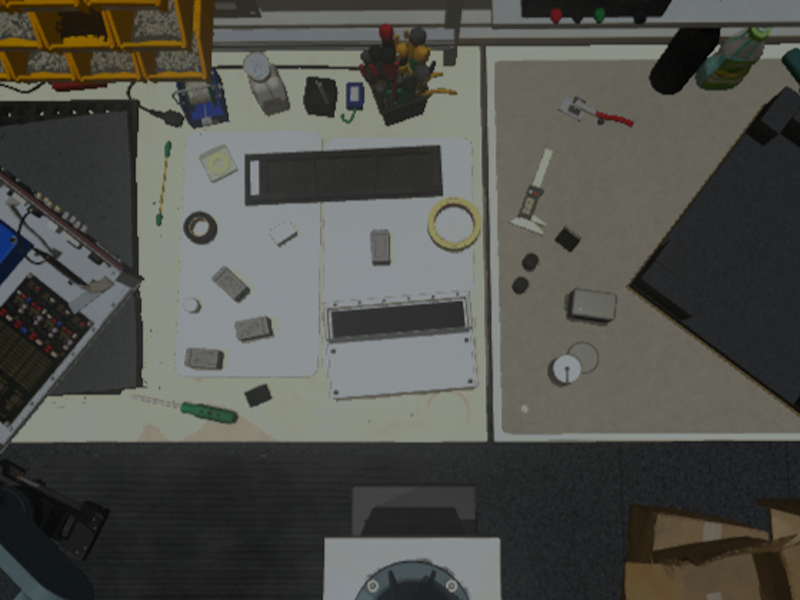

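View pics/scene_L.png

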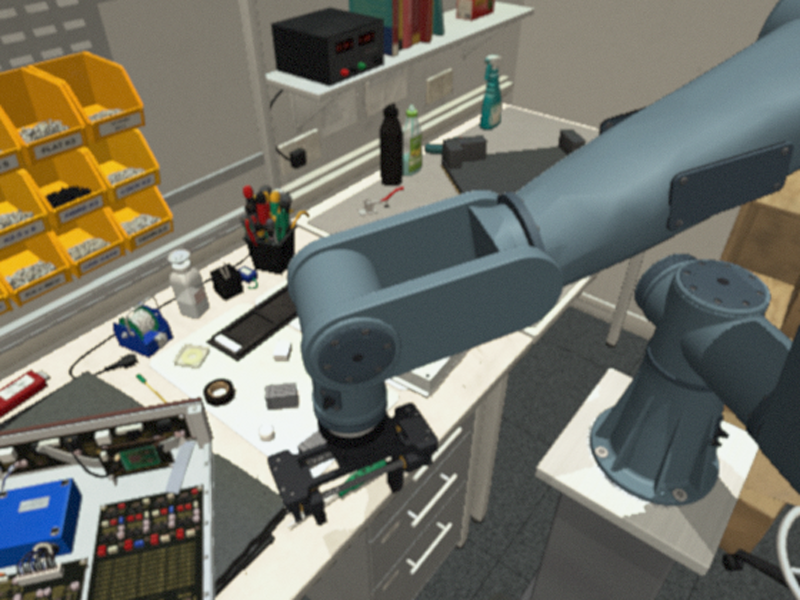

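The top view (800x600 enlargement) shows four modules at (232,284), (253,328), (204,358) and (381,247). The step is at (400,350), with its trough on the upper (+x) side. The canister is at (566,370) with its rib pointing down, the ring is at (583,358) and the reader at (592,306). In the scene view the arm hides most of this.

Run:
```python
from h import *
s=load('top'); P=cloud(s); k=.7
def c(n,u,v): 
    u*=k;v*=k; q=P[int(v),int(u)]; print(n,q.round(3), 'm0',px(s,u,v,0).round(3))
for a in [('m1',232,284),('m2',253,328),('m3',204,358),('m4',381,247),('can',566,370),('ring',590,350),('ringc',583,358),('reader',592,306),('deck',400,370),('cornerL',333,397),('cornerR',478,385),('edgeL',329,341),('edgeR',470,331),('trough',398,320),('fenceL',326,307),('fenceR',467,298),('bench',300,300)]: c(*a)
# module rects: points with z 0.025-0.05 in region
m=((P[...,2]>.028)&(P[...,2]<.05)).astype(np.uint8)
n,l,st,ce=cv2.connectedComponentsWithStats(m)
for i in range(1,n):
    if 60<st[i,4]<6000:
        q=P[l==i]; r=cv2.minAreaRect((q[:,:2]*1000).astype(np.float32)); print(st[i,4],(ce[i]/k).round(0),np.round(r[0],0),np.round(r[1],0),round(r[2],1),q[:,2].mean().round(3))
i=s['img'][170:290,115:335,::-1]; cv2.imwrite('pics/c1.png',cv2.resize(i,(0,0),fx=3.6,fy=3.6,interpolation=cv2.INTER_CUBIC))
```

```text
m1 [0.611 0.331 0.042] m0 [0.616 0.341 0.   ]
m2 [0.528 0.289 0.039] m0 [0.531 0.298 0.   ]
m3 [0.474 0.381 0.036] m0 [0.475 0.389 0.   ]
m4 [0.682 0.056 0.035] m0 [0.687 0.056 0.   ]
can [ 0.447 -0.278  0.062] m0 [ 0.45  -0.291  0.   ]
ring [ 0.49  -0.337  0.002] m0 [ 0.488 -0.338  0.   ]
ringc [ 0.474 -0.323  0.002] m0 [ 0.473 -0.324  0.   ]
reader [ 0.565 -0.332  0.049] m0 [ 0.571 -0.345  0.   ]
deck [0.448 0.018 0.049] m0 [0.451 0.019 0.   ]
cornerL [0.403 0.14  0.046] m0 [0.401 0.144 0.   ]
cornerR [ 0.424 -0.125 -0.001] m0 [ 0.423 -0.126  0.   ]
edgeL [0.504 0.149 0.042] m0 [0.506 0.153 0.   ]
edgeR [ 0.525 -0.113  0.007] m0 [ 0.524 -0.113  0.   ]
trough [0.544 0.024 0.011] m0 [0.546 0.023 0.   ]
fenceL [0.57  0.158 0.022] m0 [0.571 0.16  0.   ]
fenceR [ 0.586 -0.105  0.02 ] m0 [ 0.587 -0.108  0.   ]
bench [0.585 0.21  0.   ] m0 [0.585 0.21  0.   ]
66 [794.  59.] [1050. -754.] [44. 27.] 23.7 0.031
112 [666.  81.] [1008. -498.] [70. 36.] 56.6 0.039
137 [714.  80.] [1007. -597.] [81. 33.] 63.5 0.039
85 [322. 104.] [964. 164.] [37. 75.] 35.6 0.039
109 [198. 116.] [948. 416.] [90. 
[... 157 characters left out ...]
0.039
200 [  6. 211.] [753. 763.] [91. 30.] 18.0 0.044
1165 [ 77. 266.] [652. 638.] [242.  91.] 44.1 0.045
105 [ 31. 239.] [693. 709.] [68. 14.] 46.7 0.044
281 [380. 246.] [681.  57.] [62. 34.] 3.6 0.038
81 [530. 260.] [ 653. -226.] [26. 25.] 20.7 0.035
748 [ 38. 281.] [616. 685.] [ 89. 162.] 1.9 0.044
293 [229. 283.] [612. 339.] [62. 34.] 46.4 0.038
77 [520. 284.] [ 608. -206.] [24. 24.] 89.1 0.035
2449 [104. 358.] [425. 572.] [125. 388.] 53.6 0.042
168 [586. 310.] [ 564. -332.] [77. 48.] 78.3 0.044
308 [252. 328.] [527. 293.] [35. 61.] 10.5 0.037
4144 [400. 363.] [463.  18.] [110. 260.] 4.6 0.044
309 [201. 358.] [472. 383.] [62. 34.] 85.9 0.038
61 [410. 586.] [72.  1.] [55.  8.] 85.3 0.039
```

View pics/c1.png

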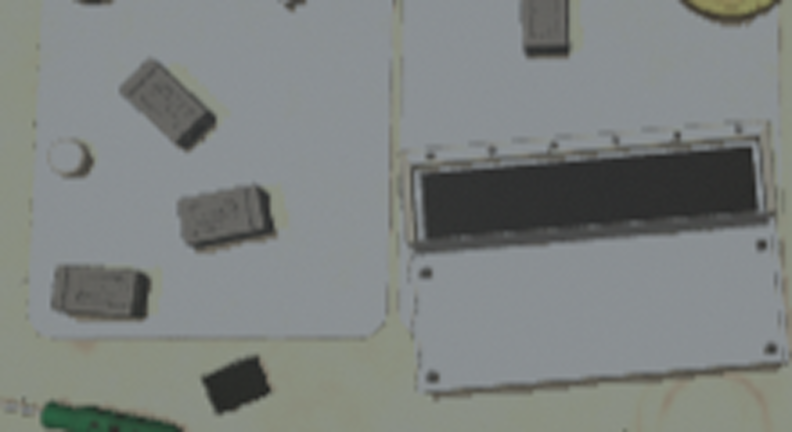

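All four top rectangles come out at about 62x34 mm and 38 mm high, and the deck at 110x260 mm and 44 mm high, so they are consistent. The crop doesn't show which ends are the foot faces, so I'll look from close with the wrist camera.

Call:
{"method": "carry_out", "body": {
  "rows": [
    [[8.8,0,0,6,0],[8.8,5,-4,12,0],[8.8,9,-7,14,0],[8.8,13,-10,14,0],[8.8,17,-13,14,0],[8.8,21,-16,14,0],[8.8,22,-18,14,0],[8.8,22,-18,14,0],[8.8,22,-18,14,0]]
  ]
}}

```text
time_s: 1.0
eef_pos: [0.4619, 0.3402, 0.3773]
ee_rot: [-0.883, 1.387, 0.882]
force: [0.6, 1.0, 0.7]
finger_gap: 0.0881
```

Run:
```python
from h import *
s=snap('wrist','w1'); print({k:v for k,v in s.items() if k not in('img','z_map')})
st=read_state(); M=rot(st['ee_rot']); print(st['eef_pos'],st['force'],'\n',M.round(3), rot(s['attitude']).round(3))
```

```text
{'fx': 332.06884870235416, 'fy': 332.06884870235416, 'cx': 284.42479971008487, 'cy': 210.46403966127534, 'origin': array([0.39749319, 0.37038797, 0.52355875]), 'attitude': array([-0.24879511, -0.15573269,  1.12731457])}
[0.46074795 0.34139841 0.37737697] [-0.29117274  0.53732335  0.69505628] 
 [[-0.002 -0.907  0.421]
 [-0.001  0.421  0.907]
 [-1.     0.002 -0.002]] [[ 0.422 -0.872 -0.248]
 [ 0.906  0.406  0.118]
 [-0.002 -0.275  0.962]]
```

View pics/w1.png

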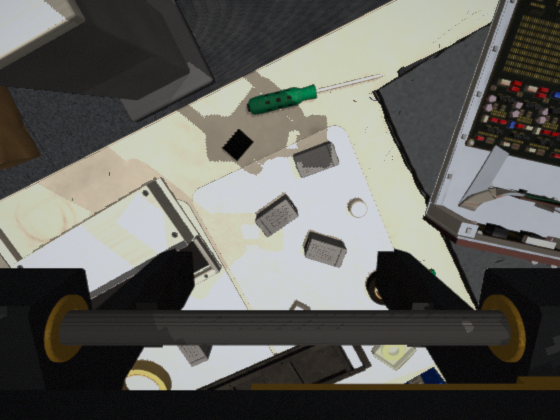

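The wrist view shows the modules at (276,214), (325,248) and (316,160). The gripper covers the lower part of the picture. I'll enlarge the three modules.

Run:
```python
from h import *
s=load('w1'); i=s['img'][135:275,245:365,::-1]
i=cv2.convertScaleAbs(i,alpha=1.5,beta=20)
cv2.imwrite('pics/c2.png',cv2.resize(i,(0,0),fx=4.25,fy=4.25,interpolation=cv2.INTER_CUBIC))
P=cloud(s);print([P[v,u].round(3) for u,v in((276,214),(325,248),(316,158))])
```

```text
[array([0.522, 0.297, 0.037]), array([0.605, 0.343, 0.039]), array([0.47 , 0.386, 0.04 ])]
```

View pics/c2.png

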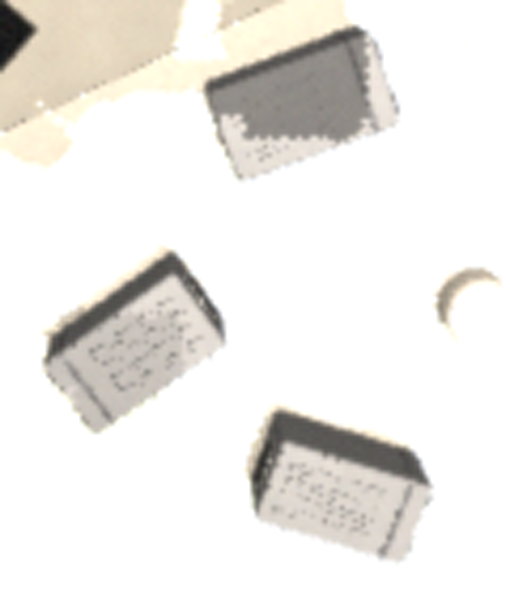

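The thin joint lines mark the foot ends:
- **(325,248):** foot at the right end, foot yaw about 46°.
- **(276,214):** foot at the lower left, about -79.5°.
- **(316,160):** foot at the right end, about 86°.

I'll go above the first module and re-measure it from close by.

Call:
{"method": "carry_out", "body": {
  "rows": [
    [[6,5,0,-5,9],[6,10,0,-10,18],[6,15.1,-0.2,-15,27],[6,15.1,-0.2,-19,36],[6,15.1,-0.2,-22,45],[6,15.1,-0.2,-23,54],[6,15.1,-0.2,-23,63],[6,15.1,-0.2,-23,71.3],[6,15.1,-0.2,-23,71.3],[6,15.1,-0.2,-23,71.3],[6,15.1,-0.2,-23,71.3]]
  ]
}}

```text
time_s: 2.15
eef_pos: [0.6106, 0.3411, 0.1474]
ee_rot: [-1.778, 0.712, 1.776]
force: [-0.2, -0.1, -0.3]
finger_gap: 0.06
```

```bash
cat >> h.py <<'E'
def tcp():
    st=read_state(); M=rot(st['ee_rot']); y=np.degrees(np.arctan2(M[1,2],M[0,2]))
    print('t',round(st['time_s'],2),'tcp',(st['eef_pos']*100).round(2),'jawyaw',round(y,1),'down',M[2,0].round(4),'F',st['force'].round(1),'gap',round(st['finger_gap']*100,2)); return st
def rects(s,lo,hi,amin=150):
    P=cloud(s); m=((P[...,2]>lo)&(P[...,2]<hi)&(s['z_map']>0)).astype(np.uint8)
    n,l,st,ce=cv2.connectedComponentsWithStats(m)
    for i in range(1,n):
        if st[i,4]>amin:
            q=P[l==i]; r=cv2.minAreaRect((q[:,:2]*1000).astype(np.float32)); a=r[2] if r[1][0]>r[1][1] else r[2]-90
            if max(r[1])<130: print(st[i,4],'px',ce[i].round(0),'c',np.round(r[0],1),'size',np.round(r[1],0),'longyaw',round(a,1),'z',np.median(q[:,2]).round(3))
E
python3 - <<'E'
from h import *
tcp(); s=snap('wrist','w2'); rects(s,.03,.045)
E
```

```text
t 2.15 tcp [61.06 34.11 14.74] jawyaw 136.4 down -1.0 F [-0.2 -0.1 -0.3] gap 6.0
4131 px [320.  87.] c [528.7 293.8] size [34. 61.] longyaw -79.0 z 0.039
4036 px [455. 126.] c [473.6 384.8] size [62. 35.] longyaw 86.3 z 0.039
3086 px [280. 207.] c [613.9 339.7] size [62. 34.] longyaw 47.1 z 0.039
2258 px [539. 253.] c [489.3 510.7] size [63. 48.] longyaw 50.8 z 0.042
509 px [384. 374.] c [658.9 526.4] size [39. 15.] longyaw 3.9 z 0.039
```

Call:
{"method": "carry_out", "body": {
  "rows": [
    [[6,0.2,-0.2,-4,0.5],[6,0.2,-0.2,-8,0.5],[6,0.2,-0.2,-11,0.5],[6,0.2,-0.2,-13.9,0.5],[6,0.2,-0.2,-13.9,0.5],[2,0.2,-0.2,-13.9,0.5],[2,0.2,-0.2,-13.9,0.5],[2,0.2,-0.2,-13.9,0.5],[2,0.2,-0.2,-13.9,0.5],[2,0.2,-0.2,-11,0.5],[2,0.2,-0.2,-6,0.5],[2,0.2,-0.2,-2,0.5]]
  ]
}}

```text
time_s: 3.4
eef_pos: [0.6127, 0.3387, 0.1294]
ee_rot: [-1.784, 0.705, 1.782]
force: [1.3, 0.6, -1.3]
finger_gap: 0.0336
```

Call:
{"method": "carry_out", "body": {
  "rows": [
    [[2,-3,-4.5,2,-8],[2,-5,-8.5,2,-16],[2,-7,-12.5,2,-24],[2,-9,-16.5,2,-32],[2,-11,-20.5,2,-40],[2,-13,-24.5,2,-42.2],[2,-13.7,-28.7,2,-42.2],[2,-13.7,-28.7,1,-42.2],[2,-13.7,-28.7,0,-42.2],[2,-13.7,-28.7,0,-42.2]]
  ]
}}

```text
time_s: 4.4
eef_pos: [0.4746, 0.0523, 0.1279]
ee_rot: [-1.269, 1.173, 1.272]
force: [-0.1, 0.6, -2.5]
finger_gap: 0.0337
```

Run:
```python
from h import *
tcp()
```

```text
t 4.4 tcp [47.46  5.23 12.79] jawyaw 94.7 down -1.0 F [-0.1  0.6 -2.5] gap 3.37
```

Call:
{"method": "carry_out", "body": {
  "rows": [
    [[2,0,-0.1,-3,0],[2,0,-0.1,-5.5,0],[2,0,-0.1,-7,0],[2,0,-0.1,-7.5,0],[2,0,-0.1,-7.5,0],[4.6,0,-0.1,-7.5,0],[4.6,0,-0.1,-7.5,0],[4.6,0,-0.1,-7.5,0],[4.6,0,-0.1,-4,0],[4.6,0,-0.1,0,0],[4.6,0,-0.1,4,0],[4.6,0,-0.1,6,0]]
  ]
}}

```text
time_s: 5.6
eef_pos: [0.4763, 0.0513, 0.1917]
ee_rot: [-1.272, 1.169, 1.268]
force: [0.6, -0.5, 0.3]
finger_gap: 0.0461
```

Run:
```python
from h import *
tcp(); s=snap('wrist','w3'); rects(s,.07,.09)
i=cv2.convertScaleAbs(s['img'][:,:,::-1],alpha=1.2,beta=10); cv2.imwrite('pics/w3.png',i)
```

```text
t 5.6 tcp [47.63  5.13 19.17] jawyaw 94.7 down -1.0 F [ 0.6 -0.5  0.3] gap 4.61
3164 px [287. 202.] c [472.8  53. ] size [61. 35.] longyaw 4.7 z 0.083
```

View pics/w3.png

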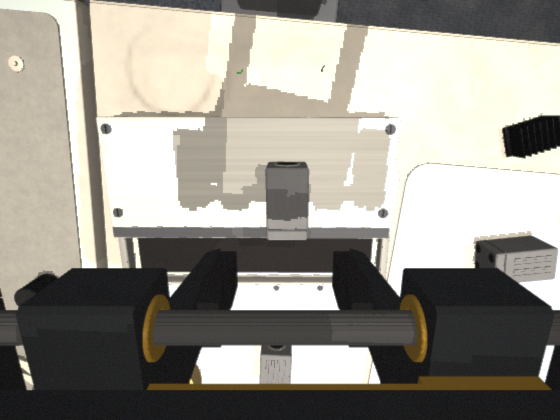

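The module lies on the deck with its joint line and foot end towards the trough and its socket at the back. Next I check the edge from this picture and fetch the second module.

Run:
```python
from h import *
s=load('w3'); P=cloud(s)
for u,v in((114,228),(250,228),(388,228),(99,118),(397,116)): print(u,v,px(s,u,v,.044).round(4))
for u in(150,220,340,370): print([P[v,u].round(3)[[0,1,2]].tolist() for v in (222,226,228,230,234,238)])
```

```text
114 228 [ 0.5197 -0.1053  0.044 ]
250 228 [0.5091 0.0216 0.044 ]
388 228 [0.4983 0.1501 0.044 ]
99 118 [ 0.4208 -0.1122  0.044 ]
397 116 [0.398  0.1407 0.044 ]
[[0.511, -0.071, 0.045], [0.515, -0.071, 0.044], [0.516, -0.071, 0.046], [0.519, -0.072, 0.044], [0.523, -0.072, 0.044], [0.542, -0.086, 0.008]]
[[0.505, -0.006, 0.045], [0.509, -0.006, 0.045], [0.511, -0.006, 0.045], [0.513, -0.006, 0.046], [0.517, -0.006, 0.046], [0.536, -0.013, 0.007]]
[[0.496, 0.105, 0.045], [0.5, 0.105, 0.044], [0.501, 0.105, 0.046], [0.504, 0.106, 0.043], [0.508, 0.106, 0.045], [0.525, 0.114, 0.007]]
[[0.494, 0.133, 0.043], [0.497, 0.133, 0.045], [0.499, 0.133, 0.045], [0.501, 0.133, 0.045], [0.505, 0.134, 0.045], [0.522, 0.146, 0.009]]
```

Call:
{"method": "carry_out", "body": {
  "rows": [
    [[6,0,4,0,-8],[6,0.5,8,0,-16],[6,1,12,0,-24],[6,2,16,0,-32],[6,3,20,0,-40],[6,4,23,0,-48],[6,5.2,24.2,-2,-56],[6,5.2,24.2,-4,-64],[6,5.2,24.2,-6,-72],[6,5.2,24.2,-7,-80],[6,5.2,24.2,-8,-83.8],[6,5.2,24.2,-8,-83.8]]
  ]
}}

```text
time_s: 6.85
eef_pos: [0.5281, 0.2929, 0.1112]
ee_rot: [-0.154, 1.572, 0.146]
force: [-0.2, -0.1, -1.0]
finger_gap: 0.0601
```

Run:
```python
from h import *
tcp(); s=snap('wrist','w4'); rects(s,.03,.045)
```

```text
t 6.85 tcp [52.81 29.29 11.12] jawyaw 10.9 down -1.0 F [-0.2 -0.1 -1. ] gap 6.01
6007 px [228.  62.] c [473.2 385. ] size [61. 35.] longyaw 85.4 z 0.039
4082 px [287. 216.] c [528.5 293.9] size [35. 62.] longyaw -78.6 z 0.039
924 px [197. 377.] c [484.7 147.1] size [48. 12.] longyaw 8.0 z 0.038
```

Call:
{"method": "carry_out", "body": {
  "rows": [
    [[6,0,0.1,-4,0],[6,0,0.1,-8,0],[6,0,0.1,-10.3,0],[6,0,0.1,-10.3,0],[2,0,0.1,-10.3,0],[2,0,0.1,-10.3,0],[2,0,0.1,-10.3,0],[2,0,0.1,-10.3,0],[2,0,0.1,-7,0],[2,0,0.1,-2,0],[2,0,0.1,3,0],[2,0,0.1,5,0]]
  ]
}}

```text
time_s: 8.1
eef_pos: [0.5312, 0.295, 0.1686]
ee_rot: [-0.154, 1.562, 0.149]
force: [1.5, 0.8, -1.2]
finger_gap: 0.0336
```

Call:
{"method": "carry_out", "body": {
  "rows": [
    [[2,-0.5,-4,0,8],[2,-1,-8,0,16],[2,-1.5,-12,0,24],[2,-2,-16,0,32],[2,-3,-20,0,40],[2,-4,-24,0,48],[2,-4.7,-28,0,56],[2,-4.7,-30.6,0,64],[2,-4.7,-30.6,0,72],[2,-4.7,-30.6,-1,80],[2,-4.7,-30.6,-2,83.5],[2,-4.7,-30.6,-3,83.5]]
  ]
}}

```text
time_s: 9.3
eef_pos: [0.4843, -0.0112, 0.1386]
ee_rot: [-1.268, 1.165, 1.266]
force: [-0.3, 0.2, -1.0]
finger_gap: 0.0336
```

Run:
```python
from h import *
tcp()
```

```text
t 9.3 tcp [48.43 -1.12 13.86] jawyaw 94.6 down -1.0 F [-0.3  0.2 -1. ] gap 3.36
```

Call:
{"method": "carry_out", "body": {
  "rows": [
    [[2,-0.3,-0.1,-4,0],[2,-0.3,-0.1,-7,0],[2,-0.3,-0.1,-8,0],[2,-0.3,-0.1,-8.5,0],[2,-0.3,-0.1,-8.5,0],[4.6,-0.3,-0.1,-8.5,0],[4.6,-0.3,-0.1,-8.5,0],[4.6,-0.3,-0.1,-8.5,0],[4.6,-0.3,-0.1,-5,0],[4.6,-0.3,-0.1,0,0],[4.6,-0.3,-0.1,3,0],[4.6,-0.3,-0.1,3,0]]
  ]
}}

```text
time_s: 10.5
eef_pos: [0.4846, -0.0131, 0.1738]
ee_rot: [-1.274, 1.16, 1.258]
force: [0.5, -0.4, 0.6]
finger_gap: 0.0462
```

Call:
{"method": "carry_out", "body": {
  "rows": [
    [[6,0,4,0,8],[6,0,8,0,16],[6,0,12,0,24],[6,0,16,0,32],[6,0,20,0,40],[6,-0.5,24,0,48],[6,-0.7,28,0,56],[6,-0.7,32,0,64],[6,-0.7,36,0,72],[6,-0.7,39.7,-2,80],[6,-0.7,39.7,-4,81],[6,-0.7,39.7,-6,81]]
  ]
}}

```text
time_s: 11.7
eef_pos: [0.4766, 0.385, 0.1115]
ee_rot: [-2.177, 0.067, 2.178]
force: [-0.1, -0.0, -0.7]
finger_gap: 0.06
```

Run:
```python
from h import *
tcp(); s=snap('wrist','w5'); rects(s,.03,.045)
```

```text
t 11.7 tcp [47.66 38.5  11.15] jawyaw 175.7 down -0.9999 F [-0.1 -0.  -0.7] gap 6.0
4081 px [289. 216.] c [473.  384.3] size [60. 34.] longyaw 85.4 z 0.039
```

Call:
{"method": "carry_out", "body": {
  "rows": [
    [[6,-0.3,0,-4,0],[6,-0.3,0,-8,0],[6,-0.3,0,-10.3,0],[6,-0.3,0,-10.3,0],[2,-0.3,0,-10.3,0],[2,-0.3,0,-10.3,0],[2,-0.3,0,-10.3,0],[2,-0.3,0,-10.3,0],[2,-0.3,0,-7,0],[2,-0.3,0,-2,0],[2,-0.3,0,3,0],[2,-0.3,0,5,0]]
  ]
}}

```text
time_s: 12.95
eef_pos: [0.4736, 0.3843, 0.1632]
ee_rot: [-2.177, 0.068, 2.175]
force: [0.4, 0.6, -2.4]
finger_gap: 0.0337
```

Call:
{"method": "carry_out", "body": {
  "rows": [
    [[2,0,-3,0,-8],[2,0,-6,0,-16],[2,0,-9,0,-24],[2,0,-12,0,-32],[2,0,-15,0,-40],[2,0,-18,0,-48],[2,-0.3,-21,0,-56],[2,-0.3,-24,0,-64],[2,-0.3,-27,0,-72],[2,-0.3,-27,-1,-80],[2,-0.3,-27,-2,-81],[2,-0.3,-27,-3,-81]]
  ]
}}

```text
time_s: 14.15
eef_pos: [0.4701, 0.1145, 0.1323]
ee_rot: [-1.277, 1.158, 1.261]
force: [0.6, 0.8, -3.1]
finger_gap: 0.034
```

Run:
```python
from h import *
tcp()
```

```text
t 14.15 tcp [47.01 11.45 13.23] jawyaw 94.8 down -0.9999 F [ 0.6  0.8 -3.1] gap 3.4
```

Now I place it, then go above the fourth module, offset in +x so its foot end can be seen.

Call:
{"method": "carry_out", "body": {
  "rows": [
    [[2,0,0,-4,0],[2,0,0,-7,0],[2,0,0,-7.6,0],[2,0,0,-7.9,0],[2,0,0,-7.9,0],[4.6,0,0,-7.9,0],[4.6,0,0,-7.9,0],[4.6,0,0,-7.9,0],[4.6,0,0,-5,0],[4.6,0,0,0,0],[4.6,0,0,4,0],[4.6,0,0,4,0]]
  ]
}}

```text
time_s: 15.35
eef_pos: [0.4744, 0.1146, 0.1791]
ee_rot: [-1.283, 1.149, 1.252]
force: [0.4, 0.2, 0.3]
finger_gap: 0.0457
```

Call:
{"method": "carry_out", "body": {
  "rows": [
    [[6,4,-1,0,-1],[6,8,-2,0,-1],[6,12,-3,0,-1],[6,16,-4,0,-1],[6,20,-5,0,-1],[6,21.3,-5.8,0,-1],[6,21.3,-5.8,0,-1],[6,21.3,-5.8,0,-1]]
  ]
}}

```text
time_s: 16.15
eef_pos: [0.6866, 0.0567, 0.1781]
ee_rot: [-1.269, 1.159, 1.24]
force: [-0.0, -0.1, 0.0]
finger_gap: 0.0596
```

Run:
```python
from h import *
tcp(); s=snap('wrist','w6'); rects(s,.03,.045); print(); rects(s,.07,.09)
i=s['img'][:270,:,::-1]; cv2.imwrite('pics/w6c.png',cv2.resize(i,(800,386),interpolation=cv2.INTER_CUBIC))
```

```text
t 16.15 tcp [68.66  5.67 17.81] jawyaw 93.8 down -0.9997 F [-0.  -0.1  0. ] gap 5.96
2574 px [286. 189.] c [682.6  57.7] size [62. 34.] longyaw 1.8 z 0.039
```

View pics/w6c.png

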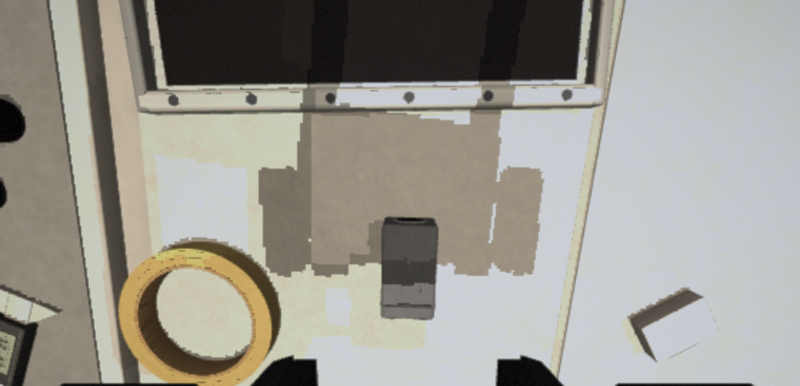

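The fourth module's socket faces the step and its joint line is at the far (+x) end, so its foot yaw is about 3° and no half turn is needed.

Call:
{"method": "carry_out", "body": {
  "rows": [
    [[6,-0.4,0.1,-5,-1],[6,-0.4,0.1,-10,-1],[6,-0.4,0.1,-14,-1],[6,-0.4,0.1,-17,-1],[6,-0.4,0.1,-17,-1],[2,-0.4,0.1,-17,-1],[2,-0.4,0.1,-17,-1],[2,-0.4,0.1,-17,-1],[2,-0.4,0.1,-17,-1],[2,-0.4,0.1,-12,-1],[2,-0.4,0.1,-7,-1],[2,-0.4,0.1,-3,-1]]
  ]
}}

```text
time_s: 17.4
eef_pos: [0.6827, 0.058, 0.1515]
ee_rot: [-1.258, 1.167, 1.226]
force: [0.7, -0.7, -1.9]
finger_gap: 0.0338
```

Call:
{"method": "carry_out", "body": {
  "rows": [
    [[2,-3,-2,2,0],[2,-7,-5,2,1],[2,-11,-8,2,2],[2,-15,-11,2,2],[2,-19,-13,2,2],[2,-19.6,-13.4,1,2],[2,-19.6,-13.4,0,2],[2,-19.6,-13.4,0,2]]
  ]
}}

```text
time_s: 18.2
eef_pos: [0.4865, -0.0755, 0.1503]
ee_rot: [-1.282, 1.149, 1.253]
force: [-0.4, 0.3, -2.2]
finger_gap: 0.0336
```

Run:
```python
from h import *
tcp()
```

```text
t 18.2 tcp [48.65 -7.55 15.03] jawyaw 94.8 down -0.9997 F [-0.4  0.3 -2.2] gap 3.36
```

Call:
{"method": "carry_out", "body": {
  "rows": [
    [[2,0,-0.1,-4,0],[2,0,-0.1,-7,0],[2,0,-0.1,-9.3,0],[2,0,-0.1,-9.7,0],[2,0,-0.1,-9.7,0],[4.6,0,-0.1,-9.7,0],[4.6,0,-0.1,-9.7,0],[4.6,0,-0.1,-9.7,0],[4.6,0,-0.1,-6,0],[4.6,0,-0.1,-1,0],[4.6,0,-0.1,4,0],[4.6,0,-0.1,5,0]]
  ]
}}

```text
time_s: 19.4
eef_pos: [0.49, -0.0778, 0.2069]
ee_rot: [-1.29, 1.145, 1.243]
force: [0.5, 0.4, 0.4]
finger_gap: 0.0458
```

Call:
{"method": "carry_out", "body": {
  "rows": [
    [[4,0,4,2,0],[2,0,8,4,0],[0,0,9,6,0],[0,0,9,6,0],[0,0,9,6,0]]
  ]
}}

```text
time_s: 19.9
eef_pos: [0.4899, 0.0121, 0.2663]
ee_rot: [-1.291, 1.145, 1.244]
force: [0.0, -0.3, -0.9]
finger_gap: 0.0101
```

Run:
```python
from h import *
tcp(); s=snap('wrist','w7'); rects(s,.072,.092)
t=snap('top','t2'); print(); rects(t,.072,.092,60)
i=s['img'][:300,:,::-1]; cv2.imwrite('pics/w7c.png',cv2.resize(i,(800,428),interpolation=cv2.INTER_CUBIC))
```

```text
t 19.9 tcp [48.99  1.21 26.63] jawyaw 94.9 down -0.9994 F [ 0.  -0.3 -0.9] gap 1.01
2074 px [327. 168.] c [473.2  52.8] size [60. 34.] longyaw 5.4 z 0.083
2132 px [199. 170.] c [486.4 -75.4] size [60. 35.] longyaw 4.7 z 0.083
2057 px [262. 170.] c [481.2 -12. ] size [61. 34.] longyaw 4.5 z 0.083
2161 px [388. 172.] c [472.9 114.7] size [62. 35.] longyaw 4.8 z 0.083

169 px [549.  24.] c [1077.6 -707. ] size [21. 66.] longyaw -88.7 z 0.085
87 px [509.  23.] c [1082.3 -605.8] size [19. 50.] longyaw -65.8 z 0.087
107 px [471.  49.] c [1009.9 -498.2] size [70. 31.] longyaw 53.4 z 0.082
140 px [506.  48.] c [1007.6 -596.8] size [75. 35.] longyaw 63.8 z 0.081
72 px [188.  66.] c [962.4 262.5] size [14. 54.] longyaw -62.3 z 0.082
102 px [536.  86.] c [ 920.  -663.7] size [37. 88.] longyaw -9.3 z 0.083
70 px [ 45. 186.] c [638.9 623. ] size [116.  15.] longyaw 52.4 z 0.082
580 px [468. 196.] c [ 608.  -482.1] size [113.  95.] longyaw 52.4 z 0.09
85 px [  6. 181.] c [650.  729.4] size [ 7. 60.] longyaw -37.4 z 0.082
130 px [ 59. 209.] c [577.5 586.4] size [24. 61.] longyaw -55.4 z 0.077
128 px [318. 251.] c [469.9 -77.6] size [33. 28.] longyaw 87.6 z 0.082
157 px [266. 255.] c [458.3  51.7] size [33. 33.] longyaw -89.7 z 0.082
77 px [291. 254.] c [459.3 -14.3] size [22. 34.] longyaw -76.3 z 0.082
```

View pics/w7c.png

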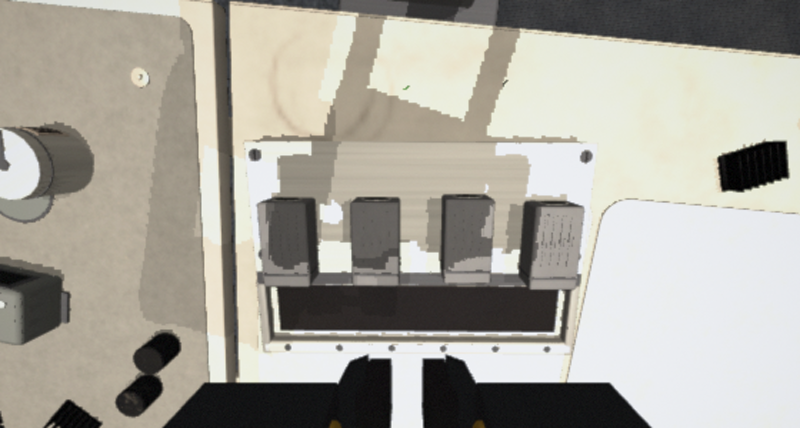

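All four modules lie on the deck with joint lines towards the edge and sockets at the back. Depth shows all tops at 83 mm, yaw 4.5-5.4° and centres about 37 mm behind the edge. Stage 1 is met, so I start pushing, first the one at +y. Closed fingers go behind it.

Call:
{"method": "carry_out", "body": {
  "rows": [
    [[0,-3,4,0,0],[0,-5,8,-2,0],[0,-6.75,9.85,-6,0],[0,-6.75,9.85,-10,0],[0,-6.75,9.85,-14,0],[0,-6.75,9.85,-17,0],[0,-6.75,9.85,-17,0],[0,-6.75,9.85,-17,0]]
  ]
}}

```text
time_s: 20.8
eef_pos: [0.4213, 0.1095, 0.0947]
ee_rot: [-1.286, 1.15, 1.246]
force: [0.9, 1.2, 1.0]
finger_gap: 0.0003
```

Run:
```python
from h import *
st=tcp(); print(rot(st['ee_rot']).round(3))
```

```text
t 20.8 tcp [42.13 10.95  9.47] jawyaw 94.7 down -0.9996 F [0.9 1.2 1. ] gap 0.03
[[ 0.03  -0.996 -0.082]
 [-0.002 -0.082  0.997]
 [-1.    -0.029 -0.004]]
```

Call:
{"method": "carry_out", "body": {
  "rows": [
    [[0,0,0.1,-2,0],[0,0,0.1,-3.8,0],[0,0,0.1,-3.8,0],[0,0.5,0.14,-3.8,0],[0,1,0.18,-3.8,0],[0,1.4,0.21,-3.8,0],[0,1.8,0.24,-3.8,0],[0,2.2,0.28,-3.8,0],[0,2.6,0.31,-3.8,0],[0,3,0.34,-3.8,0],[0,3,0.34,-3.8,0],[0,3,0.34,-3.8,0]]
  ]
}}

```text
time_s: 22.0
eef_pos: [0.4517, 0.1129, 0.0567]
ee_rot: [-1.286, 1.149, 1.245]
force: [0.4, 0.0, 0.7]
finger_gap: 0.0006
```

Run:
```python
from h import *
tcp(); s=snap('wrist','w8'); rects(s,.072,.092)
```

```text
t 22.0 tcp [45.17 11.29  5.67] jawyaw 94.7 down -0.9995 F [0.4 0.  0.7] gap 0.06
3005 px [125. 280.] c [452.2  51.3] size [20. 34.] longyaw -84.0 z 0.082
1591 px [ 18. 287.] c [460.    1.3] size [27. 13.] longyaw 25.6 z 0.079
1501 px [284. 276.] c [444.  115.2] size [26. 25.] longyaw 39.0 z 0.08
1349 px [ 36. 364.] c [496.4   3.4] size [26.  8.] longyaw 2.9 z 0.081
1121 px [122. 364.] c [490.6  44.2] size [23. 15.] longyaw 4.4 z 0.083
1654 px [285. 365.] c [484.7 115.9] size [22. 21.] longyaw 4.2 z 0.083
```

Call:
{"method": "carry_out", "body": {
  "rows": [
    [[0,0.4,0.03,0,0],[0,0.8,0.06,0,0],[0,1.2,0.1,0,0],[0,1.5,0.12,0,0],[0,1.8,0.14,0,0],[0,2,0.16,0,0],[0,2.15,0.17,0,0],[0,2.3,0.18,0,0],[0,2.4,0.19,0,0],[0,2.5,0.2,0,0],[0,2.5,0.2,0,0],[0,2.5,0.2,0,0]]
  ]
}}

```text
time_s: 23.25
eef_pos: [0.4771, 0.1149, 0.0569]
ee_rot: [-1.287, 1.148, 1.244]
force: [0.7, 0.8, 0.1]
finger_gap: 0.0005
```

Run:
```python
from h import *
tcp(); s=snap('wrist','w9'); rects(s,.072,.095); print(); rects(s,.06,.07)
s=snap('scene','s2'); cv2.imwrite('pics/s2c.png',cv2.resize(s['img'][200:320,190:390,::-1],(800,480),interpolation=cv2.INTER_CUBIC))
```

```text
t 23.25 tcp [47.71 11.49  5.69] jawyaw 94.7 down -0.9995 F [0.7 0.8 0.1] gap 0.05
8488 px [128. 247.] c [465.6  52.4] size [46. 35.] longyaw 5.0 z 0.083
2845 px [ 15. 265.] c [474.    2.2] size [49.  8.] longyaw 2.9 z 0.079
1711 px [285. 277.] c [468.  116.2] size [24. 24.] longyaw 42.6 z 0.082

1032 px [164. 214.] c [452.7  60.5] size [48. 24.] longyaw 47.8 z 0.065
2140 px [ 37. 249.] c [476.2   4.1] size [60. 15.] longyaw 18.4 z 0.065
553 px [284. 257.] c [466.6 114.2] size [ 3. 29.] longyaw -85.7 z 0.065
687 px [284. 376.] c [534.1 119.7] size [ 4. 24.] longyaw -85.5 z 0.064
```

View pics/s2c.png

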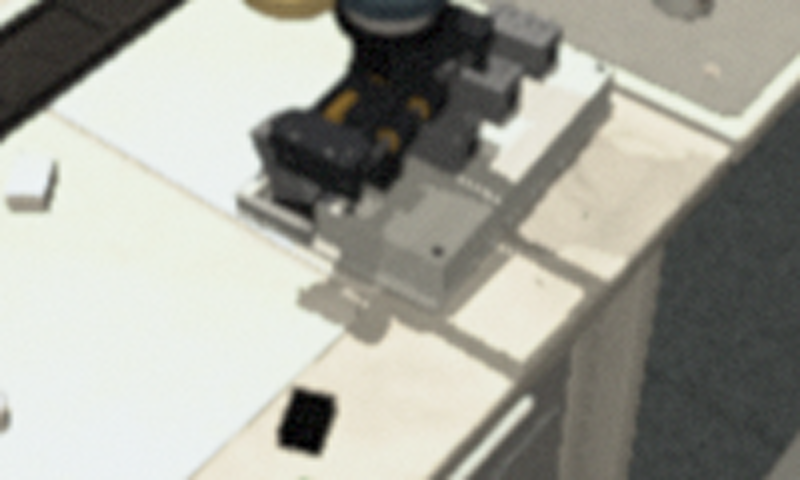

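The scene crop shows a grey block standing in the trough at (295,175), and depth reads a surface at 64 mm there, which matches a 60 mm module on the trough floor. I'll retract, raise the tool and check.

Call:
{"method": "carry_out", "body": {
  "rows": [
    [[0,-1.5,-0.1,0,0],[0,-3,-0.2,0,0],[0,-4,-0.5,4,0],[0,-5,-3,5,0],[0,-5,-6.5,5,0],[0,-5,-6.5,5,0],[0,-5,-6.5,5,0]]
  ]
}}

```text
time_s: 24.05
eef_pos: [0.427, 0.0495, 0.107]
ee_rot: [-1.285, 1.149, 1.243]
force: [0.4, -0.1, -0.5]
finger_gap: 0.0005
```

```bash
cat >> h.py <<'E'
E0=np.array([517.8,22.4]); ang=np.radians(4.6)
def ts(p): 
    d=np.array(p)-E0; c,s_=np.cos(ang),np.sin(ang); return np.array([d@[c,s_],d@[-s_,c]]).round(1)
def standing(s):
    P=cloud(s).reshape(-1,3); d=P[:,:2]*1000-E0; c,n=np.cos(ang),np.sin(ang)
    x=d@[c,n]; y=d@[-n,c]
    for lo,hi in((.055,.1),):
        k=(P[:,2]>lo)&(P[:,2]<hi)&(x>0)&(x<75)&(abs(y)<140)
        for y0 in(-128,-64,0,64):
            q=k&(y>=y0)&(y<y0+64)
            if q.sum()>50: print('slot',y0,'n',q.sum(),'x',np.percentile(x[q],[2,98]).round(1),'y',np.percentile(y[q],[2,98]).round(1),'z',np.percentile(P[q,2],[5,50,95]).round(3))
E
python3 - <<'E'
from h import *
st=tcp(); print(ts(st['eef_pos'][:2]*1000)); s=snap('wrist','w10'); standing(s); rects(s,.072,.095); standing(snap('top','t3'))
E
```

```text
t 24.05 tcp [42.7   4.95 10.7 ] jawyaw 94.6 down -0.9995 F [ 0.4 -0.1 -0.5] gap 0.05
[-88.3  34.3]
2597 px [ 68. 290.] c [468.9 -76.5] size [27. 36.] longyaw -89.2 z 0.082
175 px [149. 277.] c [454.5 -28.5] size [ 5. 11.] longyaw -36.3 z 0.081
1083 px [ 80. 353.] c [508.8 -73.5] size [16. 35.] longyaw -88.2 z 0.083
558 px [284. 353.] c [497.   55.1] size [12. 27.] longyaw -85.6 z 0.083
slot 64 n 199 x [12.5 48.7] y [ 78.4 111.3] z [0.061 0.066 0.07 ]
```

The first one stands with its centre 31 mm ahead of the edge and its top at 66 mm. The tool is already behind the second, so I push it in two parts.

Call:
{"method": "carry_out", "body": {
  "rows": [
    [[0,0,0,-3,0],[0,0,0,-5,0],[0,0,0,-5,0],[0,0.4,0.03,-5,0],[0,0.8,0.06,-5,0],[0,1.2,0.1,-5,0],[0,1.6,0.13,-5,0],[0,2,0.16,-5,0],[0,2.4,0.19,-5,0],[0,2.8,0.22,-5,0],[0,3,0.24,-5,0],[0,3,0.24,-5,0]]
  ]
}}

```text
time_s: 25.35
eef_pos: [0.4573, 0.0528, 0.0567]
ee_rot: [-1.286, 1.148, 1.245]
force: [1.0, -0.3, -0.7]
finger_gap: 0.0006
```

Call:
{"method": "carry_out", "body": {
  "rows": [
    [[0,0.4,0.03,0,0],[0,0.8,0.06,0,0],[0,1.2,0.1,0,0],[0,1.5,0.12,0,0],[0,1.8,0.14,0,0],[0,2,0.16,0,0],[0,2.15,0.17,0,0],[0,2.3,0.18,0,0],[0,2.4,0.19,0,0],[0,2.5,0.2,0,0],[0,2.5,0.2,0,0],[0,2.5,0.2,0,0]]
  ]
}}

```text
time_s: 26.55
eef_pos: [0.4826, 0.0547, 0.0568]
ee_rot: [-1.287, 1.148, 1.244]
force: [0.4, -0.1, 0.1]
finger_gap: 0.0003
```

Run:
```python
from h import *
st=tcp(); print(ts(st['eef_pos'][:2]*1000)); s=snap('wrist','w11'); standing(s); rects(s,.06,.095)
```

```text
t 26.55 tcp [48.26  5.47  5.68] jawyaw 94.7 down -0.9995 F [ 0.4 -0.1  0.1] gap 0.03
[-32.4  35. ]
slot 0 n 438 x [31.6 35.2] y [23.1 47.5] z [0.055 0.057 0.059]
slot 64 n 131 x [13.2 25.3] y [109.  112.4] z [0.063 0.066 0.067]
10009 px [121. 247.] c [471.7 -12.4] size [44. 35.] longyaw 5.0 z 0.082
4556 px [ 21. 259.] c [482.3 -59.2] size [58. 12.] longyaw 14.9 z 0.071
2400 px [285. 272.] c [473.4  55.9] size [24. 24.] longyaw 43.0 z 0.078
```

Call:
{"method": "carry_out", "body": {
  "rows": [
    [[0,-1.5,-0.1,0,0],[0,-3,-0.2,0,0],[0,-4,-0.5,4,0],[0,-5,-3,5,0],[0,-5,-7,5,0],[0,-5,-7,5,0],[0,-5,-7,5,0]]
  ]
}}

```text
time_s: 27.3
eef_pos: [0.4326, -0.0159, 0.1069]
ee_rot: [-1.285, 1.149, 1.242]
force: [-0.3, 0.1, -0.9]
finger_gap: 0.0006
```

Run:
```python
from h import *
st=tcp(); print(ts(st['eef_pos'][:2]*1000)); standing(snap('top','t4')); s=snap('wrist','w12');standing(s); rects(s,.06,.095)
```

```text
t 27.3 tcp [43.26 -1.59 10.69] jawyaw 94.6 down -0.9995 F [-0.3  0.1 -0.9] gap 0.06
[-88.  -31.3]
slot 0 n 196 x [11.6 48.5] y [16.4 48.7] z [0.061 0.066 0.071]
slot 64 n 199 x [12.3 49.1] y [ 78.5 111.4] z [0.061 0.066 0.072]
slot 64 n 1450 x [12.6 26.7] y [ 78.6 111. ] z [0.056 0.066 0.067]
501 px [172. 268.] c [458.4 -77.7] size [ 7. 34.] longyaw -81.3 z 0.067
694 px [285. 355.] c [503.4  -9.1] size [14. 27.] longyaw -87.0 z 0.083
1149 px [463. 378.] c [529.7 118.9] size [16. 35.] longyaw -81.5 z 0.066
```

The second also stands, with its top at 66 mm and centre at 30 mm. Now the third.

Call:
{"method": "carry_out", "body": {
  "rows": [
    [[0,0,0,-3,0],[0,0,0,-5,0],[0,0,0,-5,0],[0,0.4,0.03,-5,0],[0,0.8,0.06,-5,0],[0,1.2,0.1,-5,0],[0,1.6,0.13,-5,0],[0,2,0.16,-5,0],[0,2.4,0.19,-5,0],[0,2.8,0.22,-5,0],[0,3,0.24,-5,0],[0,3,0.24,-5,0]]
  ]
}}

```text
time_s: 28.6
eef_pos: [0.4628, -0.0123, 0.0565]
ee_rot: [-1.286, 1.147, 1.244]
force: [0.6, 0.3, 0.4]
finger_gap: 0.0005
```

Call:
{"method": "carry_out", "body": {
  "rows": [
    [[0,0.4,0.03,0,0],[0,0.8,0.06,0,0],[0,1.2,0.1,0,0],[0,1.5,0.12,0,0],[0,1.8,0.14,0,0],[0,2,0.16,0,0],[0,2.15,0.17,0,0],[0,2.3,0.18,0,0],[0,2.4,0.19,0,0],[0,2.5,0.2,0,0],[0,2.5,0.2,0,0],[0,2.5,0.2,0,0]]
  ]
}}

```text
time_s: 29.8
eef_pos: [0.4881, -0.0103, 0.0566]
ee_rot: [-1.287, 1.147, 1.244]
force: [0.0, -0.1, -0.2]
finger_gap: 0.0006
```

Call:
{"method": "carry_out", "body": {
  "rows": [
    [[0,0,0,0,0],[0,-1.5,-0.1,0,0],[0,-3,-0.2,0,0],[0,-4,-0.5,4,0],[0,-5,-3,5,0],[0,-5,-6.9,5,0],[0,-5,-6.9,5,0],[0,-5,-6.9,5,0]]
  ]
}}

```text
time_s: 30.6
eef_pos: [0.4381, -0.0799, 0.1067]
ee_rot: [-1.285, 1.148, 1.242]
force: [-0.3, 0.1, 0.6]
finger_gap: 0.0001
```

Run:
```python
from h import *
st=tcp(); print(ts(st['eef_pos'][:2]*1000)); standing(snap('top','t5')); print(ts((486.4,-75.4)))
```

```text
t 30.6 tcp [43.81 -7.99 10.67] jawyaw 94.6 down -0.9995 F [-0.3  0.1  0.6] gap 0.01
[-87.7 -95.6]
slot -64 n 195 x [12.9 49.9] y [-48.2 -16. ] z [0.061 0.066 0.071]
slot 0 n 198 x [11.4 48.3] y [16.3 48.8] z [0.061 0.066 0.071]
slot 64 n 196 x [12.1 48.8] y [ 78.7 111.5] z [0.061 0.066 0.071]
[-39.1 -95. ]
```

Call:
{"method": "carry_out", "body": {
  "rows": [
    [[0,0,0,-3,0],[0,0,0,-5,0],[0,0,0,-5,0],[0,0.4,0.03,-5,0],[0,0.8,0.06,-5,0],[0,1.2,0.1,-5,0],[0,1.6,0.13,-5,0],[0,2,0.16,-5,0],[0,2.4,0.19,-5,0],[0,2.8,0.22,-5,0],[0,3,0.24,-5,0],[0,3,0.24,-5,0]]
  ]
}}

```text
time_s: 31.85
eef_pos: [0.4683, -0.0767, 0.0564]
ee_rot: [-1.285, 1.147, 1.243]
force: [-0.1, -0.1, 0.5]
finger_gap: 0.0004
```

Call:
{"method": "carry_out", "body": {
  "rows": [
    [[0,0.4,0.03,0,0],[0,0.8,0.06,0,0],[0,1.2,0.1,0,0],[0,1.5,0.12,0,0],[0,1.8,0.14,0,0],[0,2,0.16,0,0],[0,2.15,0.17,0,0],[0,2.3,0.18,0,0],[0,2.4,0.19,0,0],[0,2.5,0.2,0,0],[0,2.5,0.2,0,0],[0,2.5,0.2,0,0]]
  ]
}}

```text
time_s: 33.05
eef_pos: [0.4934, -0.0748, 0.0564]
ee_rot: [-1.286, 1.147, 1.243]
force: [-0.1, 0.2, -0.5]
finger_gap: 0.0003
```

Call:
{"method": "carry_out", "body": {
  "rows": [
    [[0,0,0,0,0],[0,-1.5,-0.1,0,0],[0,-3,-0.2,0,0],[0,-4,-1,5,0],[0,-4,-4,10,0],[0,-4,-8,14,0],[4,-3,-8,18,0],[8,-3,-8,18,0],[8.5,-3,-8,18,0]]
  ]
}}

```text
time_s: 33.95
eef_pos: [0.4643, -0.1556, 0.238]
ee_rot: [-1.288, 1.146, 1.239]
force: [-0.7, 0.3, -1.3]
finger_gap: 0.0227
```

Run:
```python
from h import *
st=tcp(); t=snap('top','t6'); standing(t); s=snap('wrist','w13'); print('w');standing(s);print(); rects(s,.058,.07); print(); rects(s,.045,.057); rects(t,.055,.068,80)
P=cloud(s); cv2.imwrite('pics/w13c.png',cv2.resize(s['img'][:,:,::-1],(784,588),interpolation=cv2.INTER_CUBIC))
```

```text
t 33.95 tcp [ 46.43 -15.56  23.8 ] jawyaw 94.6 down -0.9993 F [-0.7  0.3 -1.3] gap 2.27
slot -128 n 196 x [12.3 49.3] y [-112.   -79.5] z [0.06  0.066 0.071]
slot -64 n 196 x [13. 50.] y [-48.2 -16. ] z [0.061 0.066 0.071]
slot 0 n 197 x [11.4 48.5] y [16.4 48.6] z [0.061 0.066 0.071]
slot 64 n 197 x [12.5 49. ] y [ 78.5 111.4] z [0.061 0.066 0.071]
w
slot -128 n 338 x [13.2 33.8] y [-104.   -79.8] z [0.056 0.066 0.068]
slot -64 n 314 x [13.3 20.2] y [-48.8 -16. ] z [0.056 0.065 0.067]
slot 0 n 893 x [12.3 45.2] y [16.1 49. ] z [0.057 0.067 0.068]
slot 64 n 1379 x [13.2 50.2] y [ 78.3 110.7] z [0.057 0.066 0.068]

2107 px [158. 160.] c [ 449.6 -278.8] size [48. 49.] longyaw -85.4 z 0.062
299 px [361. 267.] c [544.7 -63.9] size [30. 21.] longyaw 38.3 z 0.066
273 px [417. 264.] c [536.3  -8.7] size [ 9. 34.] longyaw -77.9 z 0.065
839 px [480. 272.] c [545.8  57.4] size [38. 35.] longyaw 3.9 z 0.067
1284 px [535. 277.] c [542.1 120.1] size [39. 35.] longyaw 3.9 z 0.067
518 px [ 22. 283.] c [ 595.4 -428.5] size [61. 24.] longyaw 27.5 z 0.064

201 px [178. 151.] c [ 443.3 -266.1] size [50
[... 471 characters left out ...]
6. 274.] c [ 596.9 -432. ] size [76. 34.] longyaw 21.2 z 0.051
220 px [467. 258.] c [530.  53.] size [15. 36.] longyaw -59.2 z 0.051
191 px [410. 258.] c [536.2 -11.5] size [14. 36.] longyaw -60.9 z 0.051
388 px [519. 266.] c [535.  110.5] size [25. 49.] longyaw -36.6 z 0.051
95 px [503.  52.] c [1006.2 -594.9] size [77. 34.] longyaw 62.0 z 0.062
106 px [138.  67.] c [968.8 401.5] size [26. 46.] longyaw -81.1 z 0.063
142 px [314. 217.] c [557.1 -70.9] size [39. 34.] longyaw 3.5 z 0.065
145 px [289. 219.] c [552.   -7.4] size [38. 34.] longyaw 6.2 z 0.065
148 px [265. 221.] c [545.4  57.4] size [38. 33.] longyaw 3.6 z 0.065
143 px [241. 223.] c [540.9 120. ] size [37. 34.] longyaw 0.8 z 0.065
```

View pics/w13c.png

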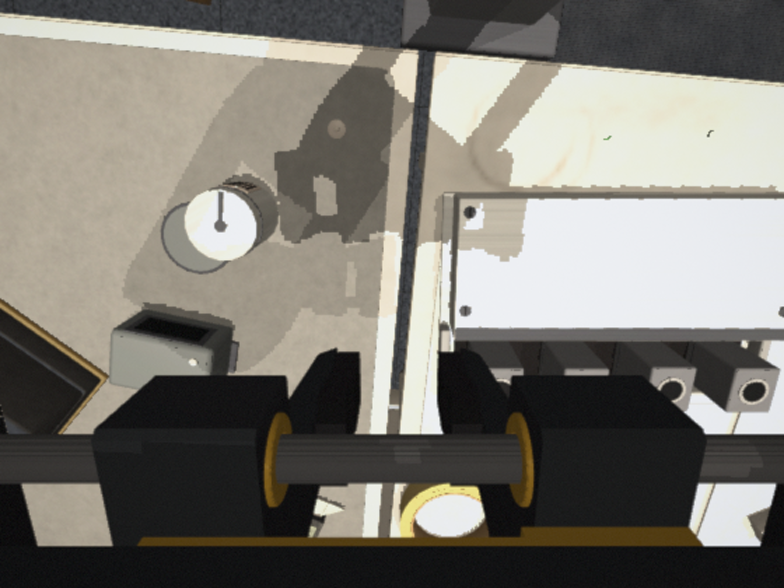

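All four stand with their sockets up (seen at (672,391) and (754,391)). The canister lid is at (220,226) with its rib pointing up the picture to about (220,195). The ring is partly covered, visible from (162,235) to (228,262). I compute the rib and ring positions.

Run:
```python
from h import *
s=load('w13'); f=560/784; P=cloud(s)
def p(u,v,h): return px(s,u*f,v*f,h)[:2]*1000
a=p(220,226,.062); b=p(220,194,.062); d=b-a; print('lid',a.round(1),'rib yaw',np.degrees(np.arctan2(d[1],d[0])).round(1))
for q in((162,235),(172,258),(185,268),(197,272),(212,270),(228,262),(165,218),(183,202)): print('ring',p(*q,.001).round(1))
pts=np.array([p(*q,.001) for q in((162,235),(172,258),(185,268),(197,272),(212,270),(228,262),(165,218),(183,202))])
A=np.c_[2*pts,np.ones(len(pts))]; c=np.linalg.lstsq(A,(pts**2).sum(1),rcond=None)[0]; print('ring c',c[:2].round(1),'r',np.sqrt(c[2]+c[0]**2+c[1]**2).round(1))
for q in((110,338),(238,343),(145,306),(234,320)): print('reader',P[int(q[1]*f),int(q[0]*f)].round(3))
# top view ring
```

```text
lid [ 450.3 -278.8] rib yaw 177.9
ring [ 473.8 -349.6]
ring [ 492.7 -342.7]
ring [ 500.5 -332.3]
ring [ 503.2 -322.4]
ring [ 500.4 -309.7]
ring [ 492.3 -296. ]
ring [ 459.5 -346.1]
ring [ 445.3 -330.6]
ring c [ 473.2 -319.7] r 29.9
reader [ 0.57  -0.404 -0.   ]
reader [ 0.566 -0.289  0.001]
reader [ 0.537 -0.37   0.   ]
reader [ 0.544 -0.293  0.001]
```

Call:
{"method": "carry_out", "body": {
  "rows": [
    [[8.5,-1,-5,0,0],[8.5,-4,-9,0,0],[8.5,-8,-12,0,0],[8.5,-10,-14,0,0],[8.5,-10,-14,0,0],[8.5,-10,-14,0,0]]
  ]
}}

```text
time_s: 34.65
eef_pos: [0.362, -0.293, 0.2333]
ee_rot: [-1.28, 1.147, 1.246]
force: [0.3, -0.1, -0.7]
finger_gap: 0.0781
```

Run:
```python
from h import *
tcp(); s=snap('wrist','w14'); rects(s,.045,.07)
cv2.imwrite('pics/w14c.png',s['img'][:,:,::-1])
```

```text
t 34.65 tcp [ 36.2  -29.3   23.33] jawyaw 94.6 down -0.9995 F [ 0.3 -0.1 -0.7] gap 7.81
1810 px [291. 264.] c [ 449.1 -278.9] size [50. 49.] longyaw 67.7 z 0.062
1359 px [237. 355.] c [ 572.9 -335.6] size [81. 39.] longyaw 84.0 z 0.052
448 px [160. 369.] c [ 597.8 -422.6] size [32.  4.] longyaw 52.0 z 0.058
```

View pics/w14c.png

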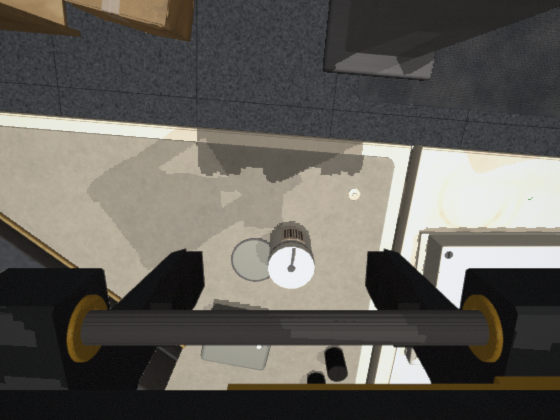

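The canister lid is at (291,267), the rib runs up to about (294,248), and the striped label at (293,232) faces the robot. I get the rib angle from the dark pixels on the lid.

```bash
cat >> h.py <<'E'
def rib(s,c,r=22,h=.062):
    # yaw of dark rib pixels on lid, relative to lid centre c (mm)
    v,u=np.mgrid[0:420,0:560]; R_=rot(s['attitude']); d=np.stack([(u-s['cx'])/s['fx'],-(v-s['cy'])/s['fy'],-np.ones(u.shape)],-1)@R_.T
    o=np.array(s['origin']); q=(o+d*((h-o[2])/d[...,2])[...,None])[...,:2]*1000-np.array(c)
    lid=np.hypot(q[...,0],q[...,1])<r; g=s['img'].mean(-1); k=lid&(g<0.6*np.median(g[lid]))
    k&=np.hypot(q[...,0],q[...,1])>6; w=q[k]; m=w.mean(0); print('rib n',k.sum(),'mean',m.round(1),'yaw',np.degrees(np.arctan2(m[1],m[0])).round(1),'line',np.round(cv2.fitLine(w.astype(np.float32),2,0,.01,.01).ravel(),2))
E
python3 - <<'E'
from h import *
rib(load('w14'),(449.1,-278.9)); rib(load('w13'),(449.9,-278.8));
E
```

```text
rib n 37 mean [-14.2   0.6] yaw 177.8 line [  1.    -0.02 -14.15   0.55]
rib n 51 mean [-14.3   0.4] yaw 178.5 line [  1.    -0.04 -14.32   0.37]
```

Call:
{"method": "carry_out", "body": {
  "rows": [
    [[8.5,4,0.7,0,0],[8.5,8,1.4,0,0],[8.5,8.75,1.4,-4,0],[8.5,8.75,1.4,-8,0],[8.5,8.75,1.4,-9,0],[8.5,8.75,1.4,-9,0],[8.5,8.75,1.4,-9,0]]
  ]
}}

```text
time_s: 35.4
eef_pos: [0.4509, -0.2788, 0.145]
ee_rot: [-1.284, 1.146, 1.246]
force: [-0.6, -0.8, 0.6]
finger_gap: 0.0848
```

Run:
```python
from h import *
tcp(); s=snap('wrist','w15'); rects(s,.055,.07); rib(s,(449.5,-278.8))
```

```text
t 35.4 tcp [ 45.09 -27.88  14.5 ] jawyaw 94.7 down -0.9995 F [-0.6 -0.8  0.6] gap 8.48
3598 px [284. 211.] c [ 449.5 -279. ] size [49. 49.] longyaw 16.8 z 0.062
rib n 84 mean [-14.2   0.3] yaw 178.6 line [  1.    -0.04 -14.15   0.34]
```

Call:
{"method": "carry_out", "body": {
  "rows": [
    [[8.5,-0.1,0,-4,0],[8.5,-0.1,0,-8,0],[8.5,-0.1,0,-11,0],[8.5,-0.1,0,-12.8,0],[8.5,-0.1,0,-12.8,0],[4,-0.1,0,-12.8,0],[4,-0.1,0,-12.8,0],[4,-0.1,0,-12.8,0],[4,-0.1,0,-12.8,0],[4,-0.1,0,-12.8,0],[4,-0.1,0,-10,0],[4,-0.1,0,-7,0]]
  ]
}}

```text
time_s: 36.65
eef_pos: [0.449, -0.2782, 0.075]
ee_rot: [-1.281, 1.146, 1.248]
force: [0.5, -0.3, -1.5]
finger_gap: 0.0491
```

Call:
{"method": "carry_out", "body": {
  "rows": [
    [[4,0,0,0,-8],[4,0,0,0,-16],[4,0,0,0,-24],[4,0,0,0,-32],[4,0,0,0,-40],[4,0,0,0,-48],[4,0,0,0,-56],[4,0.5,-1,0,-64],[4,1,-2,0,-72],[4,1.5,-3,0,-80],[4,2,-3.8,0,-88],[4,2.3,-4.1,0,-96]]
  ]
}}

```text
time_s: 37.85
eef_pos: [0.472, -0.3197, 0.0747]
ee_rot: [-0.0, 1.57, -0.046]
force: [-0.6, -0.2, -2.2]
finger_gap: 0.0493
```

Call:
{"method": "carry_out", "body": {
  "rows": [
    [[4,0,0,0,-8],[4,0,0,0,-16],[4,0,0,0,-24],[4,0,0,0,-32],[4,0,0,0,-40],[4,0,0,0,-48],[4,0,0,0,-56],[4,0,0,0,-64],[4,0,0,0,-72],[4,0,0,0,-80],[4,0,0,0,-88],[4,0,0,0,-90]]
  ]
}}

```text
time_s: 39.05
eef_pos: [0.4717, -0.3195, 0.0743]
ee_rot: [1.22, 1.216, -1.256]
force: [-0.1, 0.3, -1.6]
finger_gap: 0.0489
```

Run:
```python
from h import *
tcp()
```

```text
t 39.05 tcp [ 47.17 -31.95   7.43] jawyaw -91.9 down -0.9995 F [-0.1  0.3 -1.6] gap 4.89
```

Call:
{"method": "carry_out", "body": {
  "rows": [
    [[4,0.1,0,-3,0],[4,0.1,0,-5,0],[4,0.1,0,-5.6,0],[4,0.1,0,-5.6,0],[4,0.1,0,-5.6,0],[8,0.1,0,-5.6,0],[8,0.1,0,-5.6,0],[8,0.1,0,-5.6,0],[8,0.1,0,-5.6,0],[8,0.1,0,-2,0],[8,0.1,0,3,0],[8,0.1,0,8,0]]
  ]
}}

```text
time_s: 40.25
eef_pos: [0.4721, -0.3189, 0.1552]
ee_rot: [1.22, 1.218, -1.257]
force: [1.2, -0.1, -0.5]
finger_gap: 0.0799
```

Call:
{"method": "carry_out", "body": {
  "rows": [
    [[8,0,0,5,0],[8,-2,2,8,0],[8,-6,2,10,0],[8,-10,2,10,0],[8,-12,2,10,0],[8,-12,2,10,0],[8,-12,2,10,0]]
  ]
}}

```text
time_s: 40.95
eef_pos: [0.3524, -0.2992, 0.2555]
ee_rot: [1.221, 1.216, -1.257]
force: [0.3, 0.2, 0.1]
finger_gap: 0.0798
```

Run:
```python
from h import *
tcp(); s=snap('wrist','w16'); rects(s,.04,.07); t=snap('top','t7'); standing(t); rects(t,.04,.07,80)
cv2.imwrite('pics/w16c.png',cv2.resize(s['img'][:,:,::-1],(784,588),interpolation=cv2.INTER_CUBIC))
```

```text
t 40.95 tcp [ 35.24 -29.92  25.55] jawyaw -92.0 down -0.9995 F [0.3 0.2 0.1] gap 7.98
11293 px [45. 67.] c [469.8 -55.9] size [110. 113.] longyaw -85.5 z 0.045
2531 px [302.  52.] c [ 472.1 -319.4] size [49. 50.] longyaw -48.0 z 0.062
slot -128 n 194 x [13.  49.6] y [-112.2  -79.8] z [0.062 0.066 0.071]
slot -64 n 196 x [12.6 49.6] y [-48.2 -16. ] z [0.061 0.066 0.071]
slot 0 n 197 x [11.7 48.6] y [16.4 48.7] z [0.061 0.066 0.07 ]
slot 64 n 198 x [12.3 48.8] y [ 78.8 111.6] z [0.061 0.066 0.071]
159 px [467.  54.] c [1009.4 -496.7] size [71. 34.] longyaw 51.8 z 0.055
201 px [502.  53.] c [1007.4 -595.5] size [80. 35.] longyaw 63.6 z 0.057
216 px [223.  64.] c [979.  174.8] size [55. 56.] longyaw -7.2 z 0.054
184 px [140.  68.] c [969.7 398.3] size [34. 53.] longyaw -77.7 z 0.06
108 px [190.  71.] c [965.2 262.7] size [21. 56.] longyaw -61.6 z 0.055
144 px [532.  90.] c [ 921.8 -665.1] size [37. 93.] longyaw -11.1 z 0.056
109 px [283.  78.] c [940.  10.] size [12. 87.] longyaw -76.1 z 0.056
81 px [434.  84.] c [ 920.8 -397.3] size [54. 14.] longyaw 59.0 z 0.055
92 px [554.  94.] c [ 888.6 -721.3] size [42.  8.] longyaw 51.5 z 0.054
211 px [  5. 148.] c [747.8 759.1] size [104.  31.] longyaw 18.3 z 0.045
196 px [ 21. 172.] c [683.  713.1] size [74. 33.] longyaw 46.3 z 0.046
603 px [415. 213.] c [ 566.2 -335.5] size [82. 52.] longyaw 81.2 z 0.051
186 px [314. 217.] c [556.5 -70.4] size [38. 34.] longyaw 5.5 z 0.065
187 px [290. 219.] c [551.6  -7.3] size [39. 34.] longyaw 5.5 z 0.066
194 px [265. 221.] c [545.7  57.2] size [39. 34.] longyaw 5.5 z 0.066
200 px [241. 223.] c [541.1 119.7] size [38. 34.] longyaw 4.2 z 0.065
326 px [411. 250.] c [ 471.  -318.7] size [50. 48.] longyaw 70.4 z 0.061
```

View pics/w16c.png

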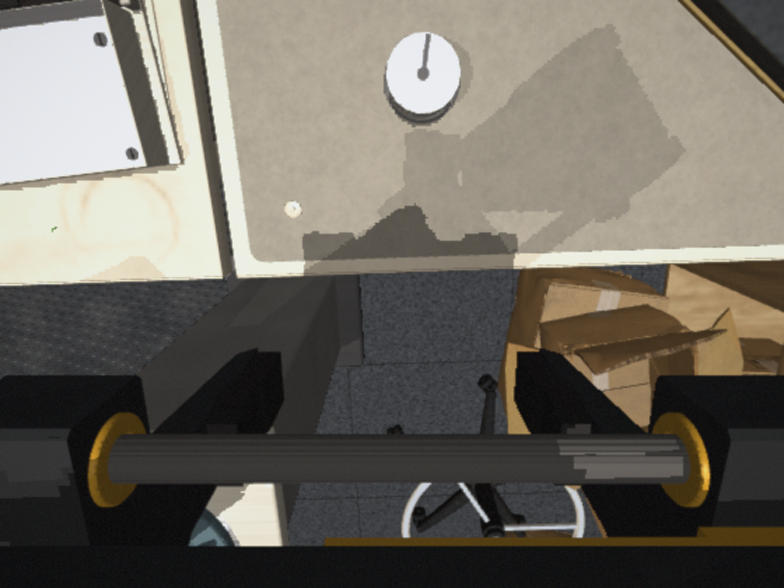

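The canister stands at (472,-319), 1-2 mm from the ring centre I measured, with its rib pointing away from the robot towards the reader. I check the rib angle, idle a little in case it gets knocked, and look again.

Call:
{"method": "carry_out", "body": {
  "rows": [
    [[8,0,1,2,0],[8,0,1,2,0],[8,0,1,2,0],[8,0,1,2,0],[8,0,1,2,0],[8,0,1,2,0],[8,0,1,2,0],[8,0,1,2,0],[8,0,1,2,0],[8,0,1,2,0],[8,0,1,2,0],[8,0,1,2,0]]
  ]
}}

```text
time_s: 42.25
eef_pos: [0.3529, -0.289, 0.2752]
ee_rot: [1.22, 1.218, -1.256]
force: [-0.8, -0.4, -0.0]
finger_gap: 0.0799
```

Call:
{"method": "carry_out", "body": {
  "rows": [
    [[8,0,0,0,0],[8,0,0,0,0],[8,0,0,0,0],[8,0,0,0,0],[8,0,0,0,0],[8,0,0,0,0],[8,0,0,0,0],[8,0,0,0,0],[8,0,0,0,0],[8,0,0,0,0],[8,0,0,0,0],[8,0,0,0,0]]
  ]
}}

```text
time_s: 43.45
eef_pos: [0.3529, -0.289, 0.2752]
ee_rot: [1.22, 1.218, -1.256]
force: [0.1, -0.1, 0.4]
finger_gap: 0.0799
```

Call:
{"method": "carry_out", "body": {
  "rows": [
    [[8,0,0,0,0],[8,0,0,0,0],[8,0,0,0,0],[8,0,0,0,0],[8,0,0,0,0],[8,0,0,0,0],[8,0,0,0,0],[8,0,0,0,0],[8,0,0,0,0],[8,0,0,0,0],[8,0,0,0,0],[8,0,0,0,0]]
  ]
}}

```text
time_s: 44.65
eef_pos: [0.3529, -0.289, 0.2752]
ee_rot: [1.22, 1.218, -1.256]
force: [0.3, 0.4, 0.3]
finger_gap: 0.0801
```

Run:
```python
from h import *
tcp(); rib(load('w16'),(472.1,-319.4)); s=snap('wrist','w17'); rects(s,.055,.07); rib(s,(472.1,-319.4)); t=snap('top','t8'); standing(t); rib(t,(471,-318.7))
cv2.imwrite('pics/t8c.png',cv2.resize(t['img'][150:290,120:460,::-1],(800,329),interpolation=cv2.INTER_CUBIC))
```

```text
t 44.65 tcp [ 35.29 -28.9   27.52] jawyaw -91.9 down -0.9995 F [0.3 0.4 0.3] gap 8.01
rib n 45 mean [13.9 -2.1] yaw -8.7 line [ 0.99 -0.16 13.93 -2.13]
2177 px [311.  55.] c [ 472.1 -319.6] size [49. 49.] longyaw -1.8 z 0.062
rib n 45 mean [14.  -2.3] yaw -9.1 line [ 0.99 -0.16 14.03 -2.26]
slot -128 n 195 x [12.6 49.4] y [-112.1  -79.5] z [0.061 0.066 0.07 ]
slot -64 n 198 x [12.7 49.5] y [-48.2 -16. ] z [0.061 0.066 0.071]
slot 0 n 197 x [11.9 48.2] y [16.4 48.7] z [0.061 0.066 0.071]
slot 64 n 198 x [12.4 49.2] y [ 78.6 111.6] z [0.061 0.066 0.071]
rib n 5 mean [13.5 -4.2] yaw -17.2 line [ 0.97 -0.23 13.5  -4.18]
```

View pics/t8c.png

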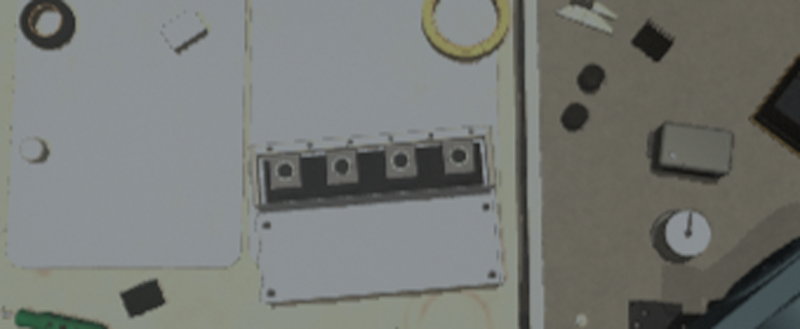

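In the final top view all four modules stand in the trough with sockets up ((285,170) to (458,156)). The canister at (688,233) has its rib towards the reader, and the other things are in place. I hand in.

```bash
python3 -c "
from bench import finish_job; print(finish_job())"
```

```text
the job is handed in; nothing more can be done
None
```

The job is handed in. All four modules stand on their foot faces in the trough, and the canister stands in the ring with its label towards the reader. The hand-in gave no verdict, so this rests on my own last checks, taken at 44.7 s of the 210 s allowed.

- **On the deck:** I laid all four modules side by side, foot faces to the edge, and checked them together before pushing any. Their centres were about 37–42 mm behind the edge, at yaw 4.5–5.4° against the step's 4.6°.
- **Modules in the trough:** I pushed each over the edge once with closed fingers, and each tumbled by itself. All four stand sockets up, tops at 66 mm (as expected for 60 mm modules), centres about 30–31 mm ahead of the edge.
- **Canister:** It is about 1–2 mm from the ring centre I measured. Its rib, which marks the label side, points at -9°; the reader's axis is at about -8.5°. I waited about 4 s after placing it and it had not moved.
- **Other things on the bench:** They looked untouched in the last picture, but I did not measure their positions.
- **A check that disagreed:** A rough reading from the top camera, on only 5 pixels, put the rib at -17°. I went with two wrist-camera readings (-8.7° and -9.1°, 45 pixels each).

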